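Wheelsets over to the truck rack in reverse order

TASK

Move the three black wheelsets from the aluminium rack to the wooden rack beside it, in reverse order: the one nearest the robot goes into the wooden rack's farthest saddle, the middle one into the middle saddle, and the farthest one into the nearest saddle. Leave each lying with both axle ends down in the notches, let go and at rest, and do not disturb the grey bridge pier that stands between the racks.

Things in the scene. Friction and masses are not known exactly. Their poses are not given: they have to be found in the camera images.
- wheelset_small_center (a point): The small black steel wheelset (wheels 34 mm, 40 over the flange, plain discs; about 0.2 kg). Point: middle of the axle, on its centre line; y runs along the axle, x and z are arbitrary. Grasp from above across the bare axle between the wheels: 10 mm thick, 58 mm long. Wheels 29 to 38 mm from the middle; outside them 8 mm thick axle ends reach to 64 mm and lie in a saddle's notches.
- wheelset_medium_center (a point): The medium black steel wheelset (wheels 45 mm, 51 over the flange, plain discs; about 0.31 kg). Point: middle of the axle, on its centre line; y runs along the axle, x and z are arbitrary. Grasp from above across the bare axle between the wheels: 10 mm thick, 58 mm long. Wheels 29 to 38 mm from the middle; outside them 8 mm thick axle ends reach to 64 mm and lie in a saddle's notches.
- wheelset_large_center (a point): The large black steel wheelset (wheels 58 mm, spoked, no flange; about 0.42 kg). Point: middle of the axle, on its centre line; y runs along the axle, x and z are arbitrary. Grasp from above across the bare axle between the wheels: 10 mm thick, 58 mm long. Wheels 29 to 38 mm from the middle; outside them 8 mm thick axle ends reach to 64 mm and lie in a saddle's notches.
- source1: The aluminium saddle that carries the small wheelset at the start, fixed; its place in the row of three (90 mm apart along x) varies. Same shape, size, origin and axes as target_near. The two racks are turned independently and either may be on the left.
- source2: The aluminium saddle that carries the medium wheelset at the start, fixed; its place in the row of three (90 mm apart along x) varies. Same shape, size, origin and axes as target_near. The two racks are turned independently and either may be on the left.
- source3: The aluminium saddle that carries the large wheelset at the start, fixed; its place in the row of three (90 mm apart along x) varies. Same shape, size, origin and axes as target_near. The two racks are turned independently and either may be on the left.
- target_near: The empty rack's wooden saddle nearest the robot, first of three alike 90 mm apart along x; fixed. Origin: centre of its underside, 8 mm above the table. x: along the row, away from the robot (within 0.3 rad); y: along a seated axle. A seated axle's centre line is 42 mm above the origin, over x = 0. The 4 mm foot is all there is between the cheeks.
- target_middle: The empty rack's middle wooden saddle, like target_near. Two 6 mm cheeks, 48 to 54 mm either side in y, each with a 90 degree V notch open upward, 34 mm wide: its bottom 36 mm and its top 53 to 55 mm above the origin. An axle let go within 10 mm of the V's middle slides to its bottom; seated, it has 10 mm of play either way along y.
- target_far: The empty rack's wooden saddle farthest from the robot, like target_near and target_middle (shape, size, origin, axes).
- pier: A loose grey resin bridge pier standing on the table between the racks, 40 x 44 mm at the foot, 106 mm tall, 0.18 kg. Origin: centre of its underside, z up. A bystander, to be left standing where it is.
Not all that is in view belongs to the job. What is shaped like the part that bears wheelset_small_center but green or pink is not meant.

How it is judged:
By the outcome, as a careful person would: the job done as asked, in the order asked, and still so for the second after the job is handed in, with the robot touching nothing.
It also fails if it takes over 96 s, if anything falls off the work surface, if the arm or the gripper's body presses on something with over 40 N, if the wrist force passes 120 N, or if a joint passes its speed limit or range.

ROBOT

A 6-joint arm with a two-finger parallel gripper is mounted at the origin on the work surface. World frame = base frame: x ahead of the robot, y to its left, z up, the work surface at z = 0. Lengths are in mm, angles in rad, forces in N, time in s.
With the tool pointing down it reaches from about 300 to 850 mm from the base axis. Payload 5.4 kg.
Tool frame: the origin (TCP) lies at the very end of the fingers, on their centre line; the grasp point (between the pads) lies 19 mm behind it (ctrl.grip_point_offset is the distance from the TCP to the grasp point, in mm); z points along the fingers, y is the line along which they close (so a half turn about z gives the same grasp; the last joint's range is limited). The gripper opens to 85 mm and grips with 20 to 120 N. Pads are 22 mm wide; open, the fingers measure 114 mm over their backs; the gripper's body (76 mm by 85 mm) begins 54 mm behind the grasp point. The pads swing forward as they close: fully open they stand 13 mm farther back than shut.
Start: joints at [0.932, 0.158, 1.597, -0, 1.386, -0.21], TCP at [239.081, 522.921, 231.299] pointing down, gripper open.
Joint ranges: [-2.91, 2.91], [-0.94, 2.29], [0.18, 2.7], [-1.29, 4.43], [0.17, 2.64], [-3, 3]. Speed limits (rad/s): [2.57, 2.57, 3.14, 3.14, 3.14, 3.14].

INTERFACE

Orientations are given as a 3x3 rotation matrix whose columns are the frame's x, y, z axes.
In Python, from plant import ctrl gives the robot as it stands.
- The arm moves only by the tool send_rows, never from a script. Its argument "increments" is a list that holds one entry, the list of rows, each a list of 5 numbers: the shift along the world's x, y, z in mm, then the turn about the world's z in rad, then the finger opening in mm, from 0 to 85.4. In form: [[[x, y, z, spin, gripper], ...]]. A call has 1 to 5 rows; each row shifts and turns the commanded pose from where the row before left it; what a row does not reach is not made up. A row lasts 1/10 s, in which the tool goes at most 50 mm and 8.59 degrees, less where a joint would pass 70% of its speed; a pose out of reach is approached as far as the arm can. A call with a gripper value outside its range is refused whole. The fingers move at their own pace and stop on an object; the grip force is fixed at half the most. Time passes only in rows, so rows that do not move let the fingers close. It gives the time, the measured TCP pose, the force, the opening and the grip force at its end, in the units of the state.
- ctrl.observe(): the state, without advancing time (a new reading comes with each control period).
- ctrl.snapshot(name): name is "side" or "top" or "wrist"; returns a dict with "frame" (384x512x3 uint8, red, green, blue), "fx", "fy", "cx", "cy" (pixels), "rvec" (rotation vector, rad) and "tvec" (3), from world to camera coordinates, as OpenCV has them; the wrist camera has in their place "T_tool_cam" (4x4, takes a point from camera to tool coordinates, whose origin is the TCP and whose axes are the flange's). Camera axes: x right, y down, z forward; pixel columns grow to the right and rows downward; lengths in mm; the calibration is good to about 2 mm. A picture is of the moment at which its call begins: read the wrist's pose just before it. There is no depth.
- ctrl.job_done(): hands the job in; it is judged then, once.
Trained networks look in the newest picture that a camera, given by its name, has taken for a name from the list of things; names that differ only in an ending like _2 or _b are one class to them, and where a whole thing is asked for, a point or a joint stands for the part that bears it (a point fixed in the world has none). Each returns a list of dicts, best first, with "p" (0 to 1); they miss things now and then, are a little off and sometimes report something else, mostly with a low value. They report only what shows in the picture. A call takes as long as a camera call. They do not tell look-alikes from the thing itself.
- ctrl.trace(label, camera): "mask" (384x512 bool, what is visible of it) and "centre" ([column, row] in pixels, amid what is visible of it).
The state is a dict: "clock": time; "joints": joint angles; "dq": joint speeds; "joint_efforts": joint torques, N m; "position": TCP position; "ee_rot": TCP orientation; "contact_force": force on the tool from outside, world axes, zero at the start; "moment": the same for the moment, N m; "grip_width": finger opening in mm; "grip_force": force on a finger pad.
Only numpy, scipy, OpenCV 4.12 (cv2) and the standard library are available. Lean on these libraries where they do the work, as an engineer would, in place of code of your own. Each camera call takes 0.05 s, during which the arm holds its last target. There are 200 camera calls.

## Working session

There is one attempt and no reset: what is moved stays moved. The work goes in short steps, Python scripts to look and compute and a tool call to move; the robot and the scene stay as the last step left them, time stands still between calls to the robot, and variables do not carry over. Pictures are saved under pics/ and viewed, at most 14 in all, crops included, and the job is handed in when it is done.

Besides the shell and the picture viewer there is one more tool, called after "Call:" as a command line: name --argument value ..., lists and objects as JSON in quotes. send_rows: Moves the arm, as the interface text tells. Its arguments: {"type":"object","properties":{"increments":{"type":"array"}},"required":["increments"]}

```bash
ls; mkdir -p pics; python3 - <<'E'
from plant import ctrl
import cv2,numpy as np
s=ctrl.observe();print(s['clock'],s['position'],s['ee_rot'],s['grip_width'])
ims=[]
for c in ['top','side']:
    d=ctrl.snapshot(c); cv2.imwrite(f'pics/{c}0.png',cv2.resize(d['frame'][:,:,::-1],(800,600)))
    print(c,d['fx'],d['cx'],d['cy'],d['rvec'],d['tvec'])
    for l in ['wheelset_small_center','wheelset_medium_center','wheelset_large_center','source1','source2','source3','target_near','target_middle','target_far','pier']:
        print(l,[(round(r['p'],2),np.round(r['centre']).tolist(),int(r['mask'].sum())) for r in ctrl.trace(l,c)][:5])
E
```

```text
pics
0.0 [238.71203848 522.45129618 230.30570675] [[-9.09485167e-01  4.15734890e-01 -1.11016229e-03]
 [ 4.15736202e-01  9.09483967e-01 -1.52435169e-03]
 [ 3.75948623e-04 -1.84790991e-03 -9.99998222e-01]] 85.56821261093573
top 458.3529645364879 258.3696263320711 193.31718641056358 [ 2.14735342 -2.15912796  0.13757945] [ -79.29847214  550.78934366 1211.06374586]
wheelset_small_center [(0.74, [378.0, 162.0], 205), (0.62, [320.0, 169.0], 245), (0.46, [241.0, 196.0], 165)]
wheelset_medium_center [(0.69, [318.0, 202.0], 253)]
wheelset_large_center [(0.63, [315.0, 236.0], 217), (0.4, [156.0, 231.0], 588)]
source1 [(0.89, [310.0, 204.0], 253), (0.67, [303.0, 236.0], 263), (0.58, [321.0, 172.0], 248)]
source2 [(0.89, [310.0, 204.0], 253), (0.67, [303.0, 236.0], 263), (0.58, [321.0, 172.0], 248)]
source3 [(0.89, [310.0, 204.0], 253), (0.67, [303.0, 236.0], 263), (0.58, [321.0, 172.0], 248)]
target_near [(0.8, [158.0, 228.0], 571)]
target_middle [(0.98, [153.0, 203.0], 586)]
target_far [(0.7, [147.0, 168.0], 529)]
pier [(0.63, [229.0, 157.0], 383), (0.47, [155.0, 231.0], 619)]
side 373.28711037779226 258.18606095885116 186.93910389901066 [ 0.2756881  -2.69598362  1.43823092] [520.15213233 157.26719932 721.33794356]
wheelset_small_center [(0.79, [258.0, 211.0], 372), (0.75, [251.0, 131.0], 223), (0.72, [244.0, 150.0], 336)]
wheelset_medium_center [(0.64, [280.0, 158.0], 394)]
wheelset_large_center [(0.74, [313.0, 164.0], 733), (0.66, [285.0, 306.0], 1440)]
source1 [(0.78, [305.0, 186.0], 163), (0.67, [245.0, 166.0], 270), (0.54, [271.0, 174.0], 297)]
source2 [(0.78, [305.0, 186.0], 163), (0.67, [245.0, 166.0], 270), (0.54, [271.0, 174.0], 297)]
source3 [(0.78, [305.0, 186.0], 163), (0.67, [245.0, 166.0], 270), (0.54, [271.0, 174.0], 297)]
target_near [(0.66, [287.0, 309.0], 1326)]
target_middle [(0.72, [232.0, 302.0], 1524)]
target_far [(0.92, [174.0, 301.0], 1572)]
pier [(0.41, [232.0, 302.0], 1427)]
```

View pics/top0.png

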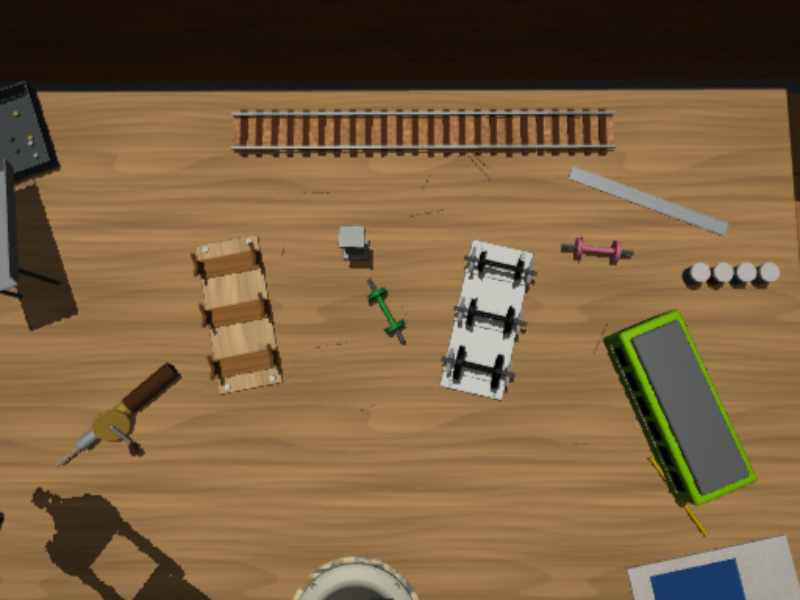

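View pics/side0.png

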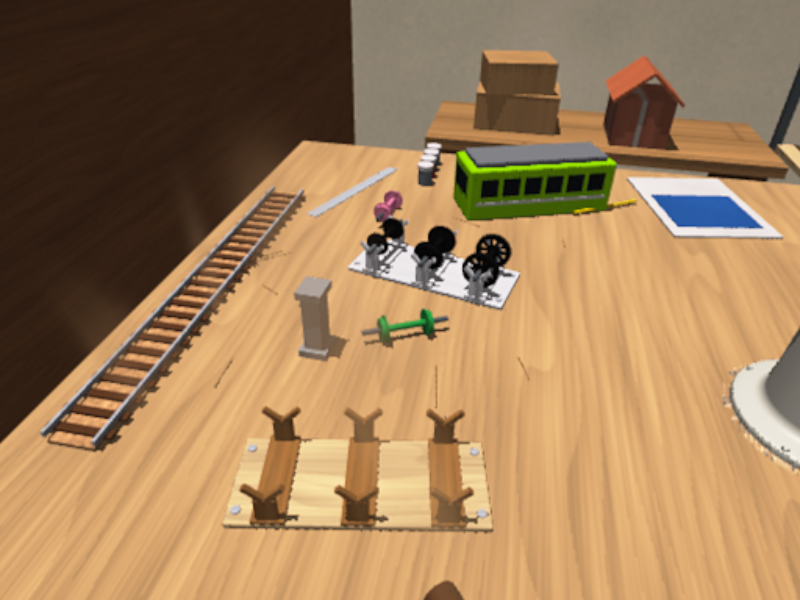

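Base is at the bottom of the top view. The wooden rack is on the left (+y), its saddles around (240,362), (235,312) and (227,262). The aluminium rack is on the right, with large (480,368), medium (490,318) and small (500,268) from near to far. The pier stands at (352,240). So large goes to far, medium to middle, and small to near.

```bash
cat > h.py <<'E'
from plant import ctrl
import cv2,numpy as np
def ray(d,px,z):
    K=np.array([[d['fx'],0,d['cx']],[0,d['fy'],d['cy']],[0,0,1]])
    if 'T_tool_cam' in d:
        s=d['state'];T=np.eye(4);T[:3,:3]=s['ee_rot'];T[:3,3]=s['position'];T=T@np.array(d['T_tool_cam'])
        R=T[:3,:3];o=T[:3,3]
    else:
        Rc=cv2.Rodrigues(np.array(d['rvec'],float))[0];R=Rc.T;o=-R@np.array(d['tvec'],float)
    v=R@np.linalg.solve(K,[px[0],px[1],1.]);return o+v*(z-o[2])/v[2]
def wrist():
    s=ctrl.observe();d=ctrl.snapshot('wrist');d['state']=s;return d
E
python3 - <<'E'
from h import *
d=ctrl.snapshot('top')
f=d['frame'];s=.64
# eyeballed notch/axle-end points (800x600 view)
P={'large':[(447,364,50),(512,376,50)],'med':[(460,312,50),(524,323,50)],'small':[(470,261,50),(534,271,50)],
'tn':[(211,369,62),(274,357,62)],'tm':[(203,318,62),(268,304,62)],'tf':[(195,266,62),(259,254,62)],'pier':[(352,238,106)]}
for k,v in P.items():
    q=[ray(d,(a*s,b*s),z) for a,b,z in v];print(k,np.round(np.mean(q,0)),[np.round(x[:2]) for x in q])
c=cv2.resize(f[125:275,110:360,::-1],(800,480),interpolation=cv2.INTER_CUBIC);cv2.imwrite('pics/topc.png',c)
w=wrist();cv2.imwrite('pics/w0.png',w['frame'][:,:,::-1]);print(w['T_tool_cam'],w['fx'])
E
```

```text
large [ 431. -210.   50.] [array([ 442., -155.]), array([ 421., -265.])]
med [ 521. -234.   50.] [array([ 531., -179.]), array([ 511., -288.])]
small [ 610. -253.   50.] [array([ 620., -198.]), array([ 601., -308.])]
tn [445. 190.  62.] [array([435., 243.]), array([455., 137.])]
tm [533. 204.  62.] [array([522., 259.]), array([545., 149.])]
tf [622. 221.  62.] [array([611., 276.]), array([632., 166.])]
pier [649.   3. 106.] [array([649.,   3.])]
[[ 6.79673139e-04 -9.64972688e-01 -2.62349478e-01  6.75167931e+01]
 [ 9.99999389e-01  4.27073043e-04  1.01985681e-03  9.75141088e-01]
 [-8.72091574e-04 -2.62350011e-01  9.64972389e-01 -1.42120014e+02]
 [ 0.00000000e+00  0.00000000e+00  0.00000000e+00  1.00000000e+00]] 267.72900323308596
```

View pics/topc.png

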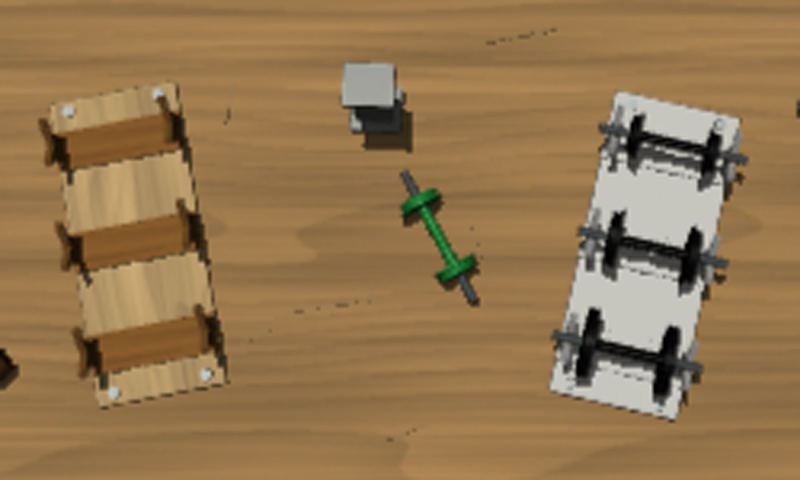

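Call:
send_rows --increments '[[[12, -46, 0, -0.085, 50], [12, -46, 0, -0.085, 50], [12, -46, 0, -0.085, 50], [12, -46, 0, -0.085, 50], [12, -46, 0, -0.085, 50]]]'

```text
clock: 1.7
position: [299.2, 291.3, 231.4]
ee_rot: [[-0.655, 0.756, 0.001], [0.756, 0.655, 0.0], [-0.0, 0.001, -1.0]]
contact_force: [1.9, -1.4, 1.6]
grip_width: 50.3
grip_force: 0.0
```

Call:
send_rows --increments '[[[12, -46, 0, -0.085, 50], [12, -46, 0, -0.085, 50], [12, -46, 0, -0.085, 50], [12, -46, 0, -0.085, 50], [12, -46, 0, -0.085, 50]]]'

```text
clock: 2.2
position: [359.3, 61.1, 231.7]
ee_rot: [[-0.285, 0.959, 0.002], [0.959, 0.285, -0.0], [-0.001, 0.002, -1.0]]
contact_force: [0.7, 0.2, -0.2]
grip_width: 49.8
grip_force: 0.0
```

Call:
send_rows --increments '[[[12, -46, 0, -0.085, 50], [12, -46, 0, -0.085, 50], [12, -46, 0, -0.085, 50], [12, -46, 0, -0.085, 50], [12, -46, 0, -0.085, 50]]]'

```text
clock: 2.7
position: [419.3, -169.3, 231.5]
ee_rot: [[0.137, 0.991, 0.001], [0.991, -0.137, -0.0], [-0.0, 0.001, -1.0]]
contact_force: [0.5, 0.7, 0.9]
grip_width: 49.9
grip_force: 0.0
```

Call:
send_rows --increments '[[[12, -46, 0, -0.075, 50], [0, 0, 0, 0, 50], [0, 0, 0, 0, 50], [0, 0, 0, 0, 50]]]'

```text
clock: 3.1
position: [430.9, -212.2, 231.2]
ee_rot: [[0.205, 0.979, -0.0], [0.979, -0.205, 0.001], [0.0, -0.0, -1.0]]
contact_force: [1.2, 0.0, -0.2]
grip_width: 50.2
grip_force: 0.0
```

```bash
python3 - <<'E'
from h import *
w=wrist();s=w['state'];print(s['clock'],s['position'],np.arctan2(s['ee_rot'][1,1],s['ee_rot'][0,1]),s['grip_width'],s['contact_force'])
cv2.imwrite('pics/w1.png',cv2.resize(w['frame'][:,:,::-1],(800,600)))
for l in ['small','medium','large']:
    for r in ctrl.trace(f'wheelset_{l}_center','wrist'): print(l,r['p'],r['centre'],ray(w,r['centre'],50)[:2])
E
```

```text
3.1 [ 430.92371636 -212.18338251  231.23584312] -0.20695085650811895 50.2355414390587 [ 1.16127005  0.00348719 -0.22829503]
small 0.66 [423.9, 261.4] [ 630.24321422 -372.8658575 ]
small 0.62 [401.3, 174.6] [ 608.08995051 -246.8034929 ]
small 0.59 [304.6, 31.9] [516.17279975 -67.76835452]
medium 0.83 [332.2, 177.8] [ 524.41975057 -233.4012598 ]
large 0.66 [260.0, 182.5] [ 436.07812963 -220.99328114]
```

View pics/w1.png

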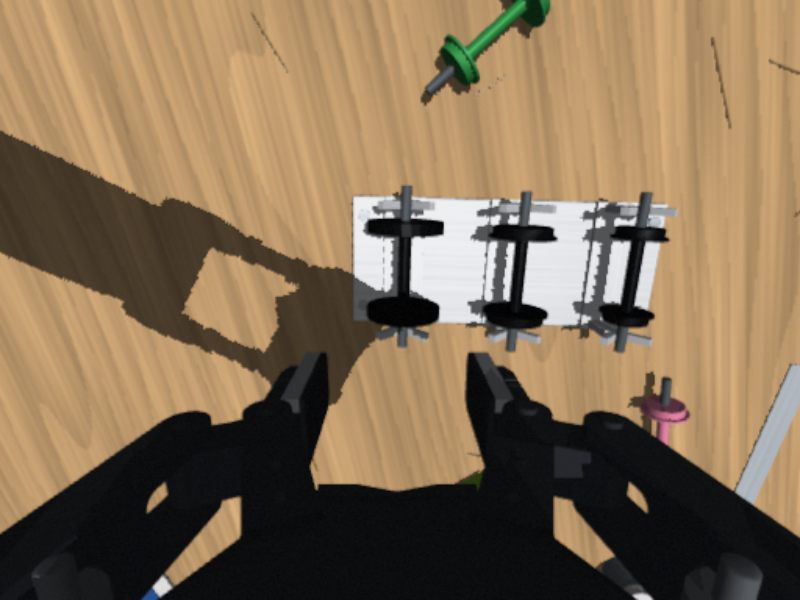

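The wrist view shows axle ends for large at (406,187)-(403,345), medium at (526,193)-(511,350) and small at (647,193)-(621,350).

```bash
python3 - <<'E'
from h import *
w=wrist()
for k,a,b in [('L',(406,187),(403,345)),('M',(526,193),(511,350)),('S',(647,193),(621,350))]:
    p,q=[ray(w,(x*.64,y*.64),50) for x,y in (a,b)];v=p-q
    print(k,((p+q)/2).round(1),np.hypot(*v[:2]),np.arctan2(-v[0],v[1]))
    print(ray(w,np.array([(a[0]+b[0])*.32,(a[1]+b[1])*.32]),50))
E
```

```text
L [ 437.4 -208.8   50. ] 125.92028453363632 -0.21937675054784198
[ 438.08659226 -205.7259879    50.        ]
M [ 524.4 -231.4   50. ] 126.02987147602832 -0.22325650664942967
[ 525.0523969  -228.36229088   50.        ]
S [ 613.4 -250.    50. ] 126.04689633423841 -0.21988257279778406
[ 614.08166981 -246.94757912   50.        ]
```

Call:
send_rows --increments '[[[5, 3, -40, -0.013, 50], [0, 0, -40, 0, 50], [0, 0, -40, 0, 50], [0, 0, -40, 0, 50], [0, 0, -40, 0, 50]]]'

```text
clock: 3.85
position: [436.3, -209.7, 30.2]
ee_rot: [[0.218, 0.976, 0.001], [0.976, -0.218, -0.001], [-0.001, 0.001, -1.0]]
contact_force: [1.0, 0.8, 0.7]
grip_width: 50.1
grip_force: 0.0
```

Call:
send_rows --increments '[[[0, 0, 0, 0, 50], [0, 0, 0, 0, 0], [0, 0, 0, 0, 0], [0, 0, 0, 0, 0], [0, 0, 0, 0, 0]]]'

```text
clock: 4.35
position: [436.9, -211.2, 33.9]
ee_rot: [[0.219, 0.976, 0.001], [0.976, -0.219, -0.002], [-0.002, 0.002, -1.0]]
contact_force: [-5.6, 0.6, 8.0]
grip_width: 7.9
grip_force: 58.6
```

Call:
send_rows --increments '[[[0, 0, 0, 0, 0], [0, 0, 0, 0, 0], [0, 0, 0, 0, 0]]]'

```text
clock: 4.65
position: [436.9, -211.2, 33.9]
ee_rot: [[0.219, 0.976, 0.002], [0.976, -0.219, -0.002], [-0.002, 0.002, -1.0]]
contact_force: [-4.8, 1.4, 7.3]
grip_width: 7.9
grip_force: 58.6
```

Call:
send_rows --increments '[[[0, 0, 20, 0, 0], [0, 0, 40, 0, 0], [0, 0, 50, 0, 0], [0, 0, 50, 0, 0], [0, 0, 40, 0, 0]]]'

```text
clock: 5.15
position: [436.5, -210.3, 235.6]
ee_rot: [[0.219, 0.976, 0.004], [0.976, -0.219, -0.003], [-0.002, 0.004, -1.0]]
contact_force: [1.5, -0.6, -4.7]
grip_width: 7.8
grip_force: 59.3
```

```bash
python3 - <<'E'
from h import *
w=wrist();s=w['state'];print(s['clock'],s['position'],s['grip_width'],s['grip_force'],s['contact_force'],s['moment'])
cv2.imwrite('pics/w2.png',cv2.resize(w['frame'][:,:,::-1],(800,600)))
E
```

```text
5.15 [ 436.49220097 -210.31237517  235.64862282] 7.796637760630954 59.3234646320343 [ 1.52939532 -0.57315978 -4.70114554] [ 0.01226776 -0.07217719 -0.009438  ]
```

View pics/w2.png

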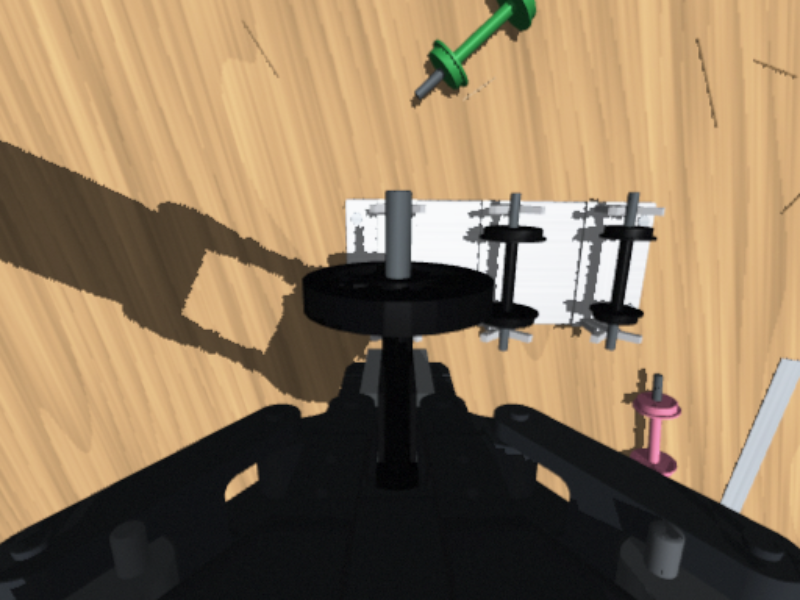

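Large held, centred and parallel. Going toward the wooden rack and stopping short for a look.

Call:
send_rows --increments '[[[14, 40, 0, 0.05, 0], [14, 42, 0, 0.05, 0], [14, 42, 0, 0.05, 0], [14, 42, 0, 0.05, 0], [14, 42, 0, 0.05, 0]]]'

```text
clock: 5.7
position: [506.2, -0.2, 232.0]
ee_rot: [[-0.031, 1.0, 0.001], [1.0, 0.031, -0.0], [-0.0, 0.001, -1.0]]
contact_force: [0.5, -1.2, -4.1]
grip_width: 7.6
grip_force: 59.4
```

Call:
send_rows --increments '[[[14, 42, 0, 0.05, 0], [14, 40, 0, 0.05, 0], [14, 30, 0, 0.05, 0], [0, 0, 0, 0, 0], [0, 0, 0, 0, 0]]]'

```text
clock: 6.2
position: [547.8, 110.5, 231.5]
ee_rot: [[-0.179, 0.984, -0.0], [0.984, 0.179, -0.0], [-0.0, -0.0, -1.0]]
contact_force: [-0.4, 0.2, -4.8]
grip_width: 7.4
grip_force: 59.5
```

```bash
python3 - <<'E'
from h import *
w=wrist();s=w['state'];print(s['clock'],s['position'],np.arctan2(s['ee_rot'][1,1],s['ee_rot'][0,1]),s['grip_width'],s['contact_force'])
cv2.imwrite('pics/w3.png',cv2.resize(w['frame'][:,:,::-1],(800,600)))
np.savez('w3.npz',**{k:w[k] for k in ['fx','fy','cx','cy','T_tool_cam']},pos=s['position'],rot=s['ee_rot'])
E
```

```text
6.2 [547.78302935 110.50988573 231.45823765] 0.18047649829260162 7.398248721297589 [-0.37315821  0.21305793 -4.84134353]
```

View pics/w3.png

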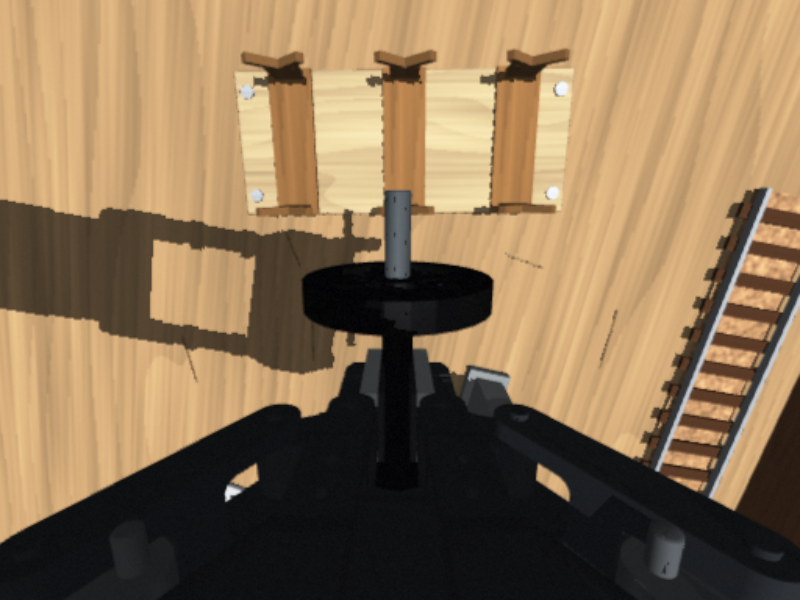

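```bash
python3 - <<'E'
import cv2
im=cv2.imread('pics/w3.png');cv2.imwrite('pics/w3c.png',cv2.resize(im[40:225,225:585],(800,411),interpolation=cv2.INTER_CUBIC))
E
```

```text
(no output)
```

View pics/w3c.png

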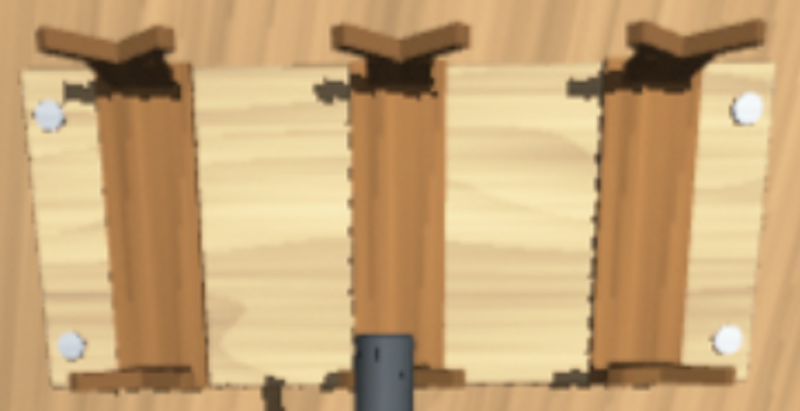

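Wooden V tips in the crop are near (40,30)-(168,28), middle (337,27)-(464,25) and far (633,24)-(760,22). The lower cheeks are near (72–190,378) and far (608–735,377). In the full view, the held axle end is at (398,192).

```bash
python3 - <<'E'
from h import *
z=np.load('w3.npz');d={k:z[k] for k in ['fx','fy','cx','cy','T_tool_cam']};d['state']=dict(position=z['pos'],ee_rot=z['rot'])
g=lambda x,y,zz:ray(d,((x/2.2222+225)*.64,(y/2.2222+40)*.64),zz)[:2]
n,m,f,nb,fb=g(104,29,62),g(400.5,26,62),g(696.5,23,62),g(131,378,62),g(671,377,62)
print('tips',n,m,f,nb,fb)
r=f-n;print('pitch',np.hypot(*r)/2,'row ang',np.arctan2(r[1],r[0]))
rb=fb-nb;print(np.hypot(*rb)/2,np.arctan2(rb[1],rb[0]))
for a,b in((n,nb),(f,fb)):
    v=a-b;print('axle',np.hypot(*v),np.arctan2(-v[0],v[1]),'ctr',a-v*54/105)
e=ray(d,(398*.64,192*.64),z['pos'][2]+17);u=z['rot'][:,0];print('axle end along tool x',(e-z['pos'])@u,'across',(e-z['pos'])@z['rot'][:,1])
E
```

```text
tips [438.30741999 246.62699369] [525.42591913 263.40612513] [612.28164653 280.13602004] [457.58329712 146.23073334] [631.76230487 178.45751911]
pitch 88.58595592682026 row ang 0.19027896978531
88.56761888987036 0.18295213549077413
axle 102.22997863746903 0.1896895841233568 ctr [448.22072823 194.99463123]
axle 103.52783973847653 0.18929680420890715 ctr [622.30027082 227.84421956]
axle end along tool x 66.37014783436983 across 0.0740815334568843
```

Call:
send_rows --increments '[[[25, 38, 0, 0.007, 0], [25, 38, 0, 0, 0], [25, 38, 0, 0, 0], [0, 0, -40, 0, 0], [0, 0, -40, 0, 0]]]'

```text
clock: 6.75
position: [625.0, 223.9, 152.4]
ee_rot: [[-0.185, 0.983, 0.005], [0.983, 0.185, 0.0], [-0.0, 0.005, -1.0]]
contact_force: [-0.3, -0.6, -5.2]
grip_width: 7.5
grip_force: 60.1
```

Call:
send_rows --increments '[[[0, 0, -40, 0, 0], [0, 0, -35, 0, 0], [0, 0, -20, 0, 0], [0, 0, -10, 0, 0], [0, 0, 0, 0, 0]]]'

```text
clock: 7.25
position: [622.2, 222.7, 45.1]
ee_rot: [[-0.184, 0.983, -0.003], [0.983, 0.184, -0.001], [-0.0, -0.003, -1.0]]
contact_force: [0.3, -0.7, -4.8]
grip_width: 7.9
grip_force: 59.9
```

Call:
send_rows --increments '[[[0, 0, -5, 0, 0], [0, 0, -5, 0, 0], [0, 0, 0, 0, 0]]]'

```text
clock: 7.55
position: [623.3, 223.9, 36.7]
ee_rot: [[-0.185, 0.983, 0.0], [0.983, 0.185, 0.0], [-0.0, 0.0, -1.0]]
contact_force: [-0.7, -0.2, -4.9]
grip_width: 7.7
grip_force: 59.9
```

Call:
send_rows --increments '[[[0, 0, -3, 0, 0], [0, 0, 0, 0, 0], [0, 0, 0, 0, 50], [0, 0, 0, 0, 50], [0, 0, 0, 0, 50]]]'

```text
clock: 8.05
position: [623.4, 224.0, 33.8]
ee_rot: [[-0.185, 0.983, 0.001], [0.983, 0.185, 0.0], [0.0, 0.001, -1.0]]
contact_force: [-0.6, -0.4, 0.2]
grip_width: 49.1
grip_force: 0.0
```

Call:
send_rows --increments '[[[0, 0, 0, 0, 50], [0, 0, 40, 0, 50], [0, 0, 50, 0, 50], [0, 0, 50, 0, 50], [0, 0, 55, 0, 50]]]'

```text
clock: 8.55
position: [622.7, 223.9, 225.3]
ee_rot: [[-0.185, 0.983, -0.0], [0.983, 0.185, -0.0], [0.0, -0.0, -1.0]]
contact_force: [1.6, -0.3, 0.1]
grip_width: 50.2
grip_force: 0.0
```

```bash
python3 - <<'E'
from h import *
w=wrist();s=w['state'];print(s['clock'],s['position'],s['grip_width'],s['contact_force'])
d=ctrl.snapshot('side')
a=cv2.resize(w['frame'],(400,300));b=cv2.resize(d['frame'],(400,300))
c=cv2.resize(d['frame'][220:360,120:340],(800,300),interpolation=cv2.INTER_CUBIC)
cv2.imwrite('pics/c1.png',np.vstack([np.hstack([a,b]),c])[:,:,::-1])
E
```

```text
8.55 [622.71972039 223.85897331 225.32096195] 50.235910035868294 [ 1.5547269  -0.33638001  0.10918828]
```

View pics/c1.png

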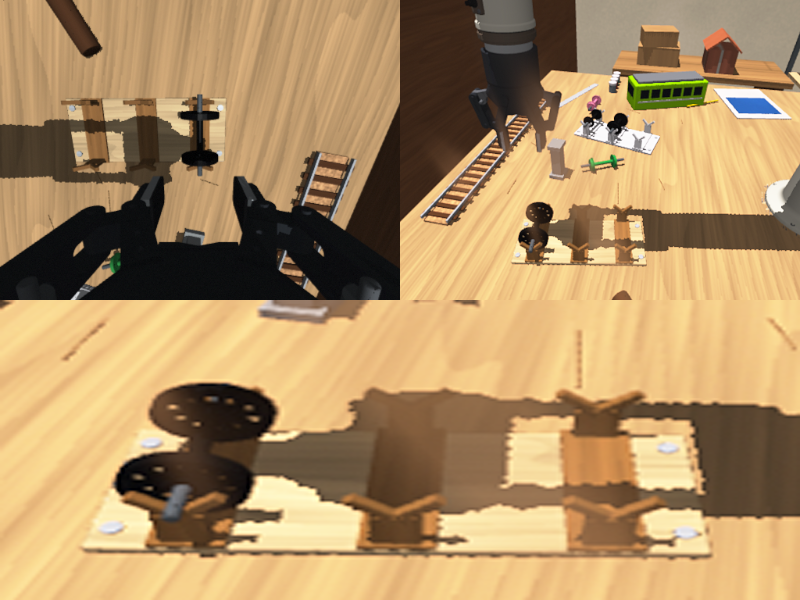

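Large is seated in the far saddle, with both ends in their notches. Next is the medium one.

Call:
send_rows --increments '[[[-10, -45, 0, -0.041, 50], [-10, -46, 0, -0.041, 50], [-10, -46, 0, -0.041, 50], [-10, -46, 0, -0.041, 50], [-10, -46, 0, -0.041, 50]]]'

```text
clock: 9.15
position: [572.4, -6.7, 223.2]
ee_rot: [[0.02, 1.0, 0.0], [1.0, -0.02, -0.0], [-0.0, 0.0, -1.0]]
contact_force: [0.5, -0.3, -0.7]
grip_width: 50.2
grip_force: 0.0
```

Call:
send_rows --increments '[[[-10, -46, 0, -0.041, 50], [-10, -46, 0, -0.041, 50], [-10, -46, 0, -0.041, 50], [-10, -46, 0, -0.041, 50], [-8, -42, 0, -0.038, 50]]]'

```text
clock: 9.65
position: [524.2, -233.1, 223.3]
ee_rot: [[0.221, 0.975, 0.0], [0.975, -0.221, -0.0], [-0.0, 0.0, -1.0]]
contact_force: [1.2, 0.7, -0.9]
grip_width: 49.8
grip_force: 0.0
```

Call:
send_rows --increments '[[[0, 0, 0, 0, 50], [0, 0, 0, 0, 50]]]'

```text
clock: 9.85
position: [524.8, -231.7, 223.1]
ee_rot: [[0.221, 0.975, -0.0], [0.975, -0.221, 0.001], [0.001, -0.0, -1.0]]
contact_force: [0.5, 1.3, -0.1]
grip_width: 50.1
grip_force: 0.0
```

Call:
send_rows --increments '[[[0, 0, -40, 0, 50], [0, 0, -50, 0, 50], [0, 0, -50, 0, 50], [0, 0, -35, 0, 50], [0, 0, -16, 0, 50]]]'

```text
clock: 10.35
position: [523.0, -227.7, 28.3]
ee_rot: [[0.217, 0.976, -0.006], [0.976, -0.217, 0.004], [0.003, -0.006, -1.0]]
contact_force: [-0.7, -0.2, -0.4]
grip_width: 50.0
grip_force: 0.0
```

Call:
send_rows --increments '[[[0, 0, 0, 0, 50], [0, 0, 0, 0, 0], [0, 0, 0, 0, 0], [0, 0, 0, 0, 0], [0, 0, 0, 0, 0]]]'

```text
clock: 10.85
position: [524.7, -231.6, 34.6]
ee_rot: [[0.219, 0.976, -0.002], [0.976, -0.219, -0.001], [-0.001, -0.001, -1.0]]
contact_force: [-7.7, 2.3, 9.1]
grip_width: 7.7
grip_force: 58.6
```

Call:
send_rows --increments '[[[0, 0, 0, 0, 0], [0, 0, 20, 0, 0], [0, 0, 20, 0, 0], [0, 0, 0, 0, 0]]]'

```text
clock: 11.25
position: [527.5, -232.8, 76.3]
ee_rot: [[0.219, 0.976, 0.006], [0.976, -0.219, -0.004], [-0.003, 0.007, -1.0]]
contact_force: [1.3, -1.0, -3.1]
grip_width: 7.4
grip_force: 59.2
```

Call:
send_rows --increments '[[[0, 0, 50, 0, 0], [0, 0, 50, 0, 0], [0, 0, 50, 0, 0], [1, 40, 0, 0.041, 0], [1, 45, 0, 0.041, 0]]]'

```text
clock: 11.75
position: [528.1, -146.8, 224.3]
ee_rot: [[0.14, 0.99, 0.004], [0.99, -0.14, -0.002], [-0.002, 0.005, -1.0]]
contact_force: [0.6, 0.9, -4.0]
grip_width: 7.7
grip_force: 59.4
```

Call:
send_rows --increments '[[[1, 45, 0, 0.041, 0], [1, 45, 0, 0.041, 0], [1, 45, 0, 0.041, 0], [1, 45, 0, 0.041, 0], [1, 45, 0, 0.041, 0]]]'

```text
clock: 12.25
position: [531.6, 80.7, 221.7]
ee_rot: [[-0.067, 0.998, -0.0], [0.998, 0.067, 0.0], [0.0, -0.0, -1.0]]
contact_force: [0.4, -0.1, -2.3]
grip_width: 7.7
grip_force: 59.4
```

Call:
send_rows --increments '[[[1, 45, 0, 0.041, 0], [1, 45, 0, 0.041, 0], [1, 40, 0, 0.038, 0], [0, 0, 0, 0, 0], [0, 0, 0, 0, 0]]]'

```text
clock: 12.75
position: [534.6, 209.5, 221.4]
ee_rot: [[-0.187, 0.982, -0.001], [0.982, 0.187, -0.001], [-0.0, -0.001, -1.0]]
contact_force: [0.7, -0.0, -3.0]
grip_width: 7.6
grip_force: 59.3
```

Call:
send_rows --increments '[[[0, -1, -40, 0, 0], [0, 0, -50, 0, 0], [0, 0, -45, 0, 0], [0, 0, -20, 0, 0], [0, 0, -10, 0, 0]]]'

```text
clock: 13.25
position: [533.0, 206.1, 54.0]
ee_rot: [[-0.183, 0.983, -0.005], [0.983, 0.183, -0.001], [-0.0, -0.006, -1.0]]
contact_force: [-0.3, -0.3, -3.6]
grip_width: 7.7
grip_force: 59.2
```

Call:
send_rows --increments '[[[0, 0, -10, 0, 0], [0, 0, -7, 0, 0], [0, 0, -4, 0, 0], [0, 0, 0, 0, 0]]]'

```text
clock: 13.65
position: [535.5, 207.9, 36.7]
ee_rot: [[-0.185, 0.983, 0.001], [0.983, 0.185, 0.0], [-0.0, 0.001, -1.0]]
contact_force: [-0.3, -0.0, -2.9]
grip_width: 7.4
grip_force: 59.2
```

Call:
send_rows --increments '[[[0, 0, 0, 0, 50], [0, 0, 0, 0, 50], [0, 0, 0, 0, 50], [0, 0, 0, 0, 50], [0, 0, 40, 0, 50]]]'

```text
clock: 14.15
position: [530.4, 207.1, 71.4]
ee_rot: [[-0.185, 0.983, -0.012], [0.983, 0.185, -0.002], [0.0, -0.012, -1.0]]
contact_force: [-0.1, 0.3, -1.1]
grip_width: 50.0
grip_force: 0.0
```

Call:
send_rows --increments '[[[0, 0, 50, 0, 50], [0, 0, 50, 0, 50], [0, 0, 50, 0, 50], [0, 0, 0, 0, 50]]]'

```text
clock: 14.55
position: [539.8, 208.8, 235.9]
ee_rot: [[-0.185, 0.983, 0.016], [0.983, 0.185, 0.003], [-0.0, 0.017, -1.0]]
contact_force: [0.7, 0.5, 0.6]
grip_width: 50.3
grip_force: 0.0
```

```bash
python3 - <<'E'
from h import *
w=wrist();s=w['state'];print(s['clock'],s['position'],s['grip_width'],s['contact_force'])
d=ctrl.snapshot('side')
a=cv2.resize(w['frame'],(400,300));b=cv2.resize(d['frame'],(400,300))
c=cv2.resize(d['frame'][220:360,120:340],(800,300),interpolation=cv2.INTER_CUBIC)
cv2.imwrite('pics/c2.png',np.vstack([np.hstack([a,b]),c])[:,:,::-1])
E
```

```text
14.55 [539.75666442 208.81225449 235.90552222] 50.253380836334294 [0.74220516 0.47709389 0.64467826]
```

View pics/c2.png

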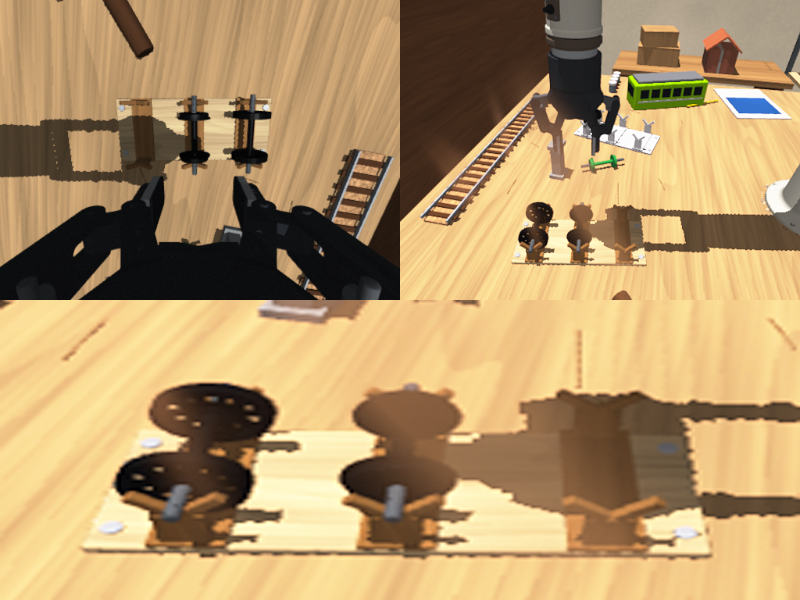

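Medium is seated in the middle saddle. Last is the small one.

Call:
send_rows --increments '[[[8, -45, 0, -0.041, 50], [8, -46, 0, -0.041, 50], [8, -46, 0, -0.041, 50], [8, -46, 0, -0.041, 50], [8, -46, 0, -0.041, 50]]]'

```text
clock: 15.15
position: [573.8, -22.6, 223.7]
ee_rot: [[0.021, 1.0, -0.004], [1.0, -0.021, 0.001], [0.001, -0.004, -1.0]]
contact_force: [1.3, 0.6, -0.2]
grip_width: 50.2
grip_force: 0.0
```

Call:
send_rows --increments '[[[8, -46, 0, -0.041, 50], [8, -46, 0, -0.041, 50], [8, -46, 0, -0.041, 50], [8, -46, 0, -0.041, 50], [6, -45, 0, -0.038, 50]]]'

```text
clock: 15.65
position: [612.1, -251.5, 223.3]
ee_rot: [[0.221, 0.975, -0.004], [0.975, -0.221, 0.002], [0.002, -0.004, -1.0]]
contact_force: [-1.0, 0.3, -0.2]
grip_width: 49.8
grip_force: 0.0
```

Call:
send_rows --increments '[[[0, 0, 0, 0, 50], [0, 0, 0, 0, 50], [0, 0, 0, 0, 50]]]'

```text
clock: 15.95
position: [612.5, -248.5, 224.7]
ee_rot: [[0.218, 0.976, -0.002], [0.976, -0.218, 0.002], [0.001, -0.003, -1.0]]
contact_force: [-0.1, 0.2, 0.1]
grip_width: 50.0
grip_force: 0.0
```

```bash
python3 - <<'E'
from h import *
w=wrist();s=w['state'];print(s['clock'],s['position'],np.arctan2(s['ee_rot'][1,1],s['ee_rot'][0,1]))
cv2.imwrite('pics/w4.png',cv2.resize(w['frame'][:,:,::-1],(800,600)))
E
```

```text
15.95 [ 612.49440069 -248.52483716  224.67921423] -0.21986387947302513
```

View pics/w4.png

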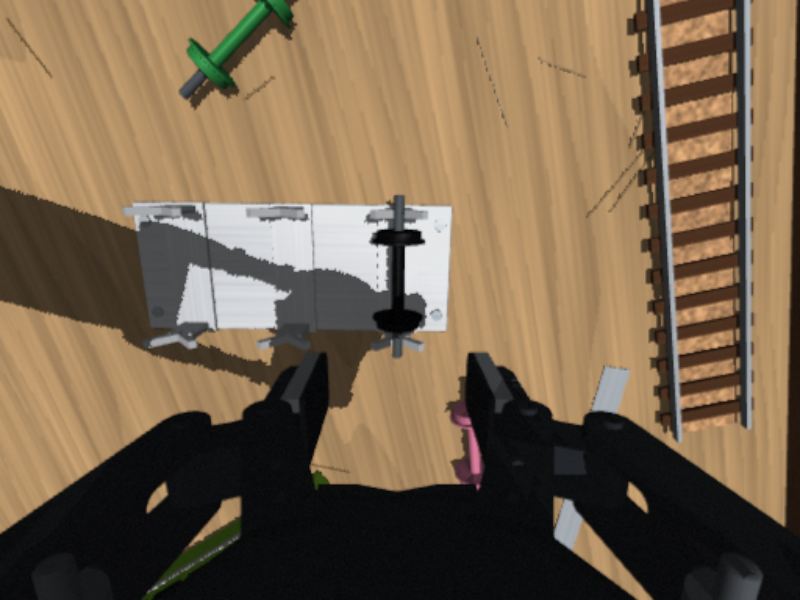

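```bash
python3 - <<'E'
from h import *
w=wrist()
p,q=[ray(w,(x*.64,y*.64),50) for x,y in ((399,197),(398,355))];print((p+q)/2,np.hypot(*(p-q)[:2]))
E
```

```text
[ 612.7090695 -250.2960008   50.       ] 125.01474201036397
```

Small sits at (612.7,-250.3), about 2 mm off the hand along the axle, so I can descend.

Call:
send_rows --increments '[[[0, -2, -40, 0, 50], [0, 0, -50, 0, 50], [0, 0, -50, 0, 50], [0, 0, -35, 0, 50], [0, 0, -16, 0, 50]]]'

```text
clock: 16.55
position: [610.5, -249.1, 30.8]
ee_rot: [[0.218, 0.976, -0.006], [0.976, -0.218, 0.004], [0.003, -0.007, -1.0]]
contact_force: [-0.9, 0.2, 0.2]
grip_width: 50.1
grip_force: 0.0
```

Call:
send_rows --increments '[[[0, 0, 0, 0, 50], [0, 0, 0, 0, 0], [0, 0, 0, 0, 0], [0, 0, 0, 0, 0], [0, 0, 0, 0, 0]]]'

```text
clock: 17.05
position: [612.3, -252.5, 38.1]
ee_rot: [[0.219, 0.976, -0.003], [0.976, -0.219, -0.0], [-0.001, -0.002, -1.0]]
contact_force: [-10.9, 2.3, 10.3]
grip_width: 7.5
grip_force: 58.7
```

Call:
send_rows --increments '[[[0, 0, 0, 0, 0], [0, 0, 20, 0, 0], [0, 0, 20, 0, 0], [0, 0, 0, 0, 0], [0, 0, 0, 0, 0]]]'

```text
clock: 17.55
position: [613.6, -252.5, 76.2]
ee_rot: [[0.219, 0.976, 0.002], [0.976, -0.219, -0.001], [-0.001, 0.002, -1.0]]
contact_force: [0.5, 0.8, -2.4]
grip_width: 7.4
grip_force: 59.1
```

Call:
send_rows --increments '[[[0, 0, 50, 0, 0], [0, 0, 50, 0, 0], [0, 0, 50, 0, 0], [-15, 40, 0, 0.037, 0], [-15, 40, 0, 0.037, 0]]]'

```text
clock: 18.05
position: [583.5, -172.3, 226.6]
ee_rot: [[0.147, 0.989, 0.003], [0.989, -0.147, -0.001], [-0.001, 0.003, -1.0]]
contact_force: [-0.1, 1.3, -2.7]
grip_width: 7.5
grip_force: 59.3
```

Call:
send_rows --increments '[[[-15, 40, 0, 0.037, 0], [-15, 40, 0, 0.037, 0], [-15, 40, 0, 0.037, 0], [-15, 40, 0, 0.037, 0], [-15, 40, 0, 0.037, 0]]]'

```text
clock: 18.55
position: [506.6, 29.5, 223.9]
ee_rot: [[-0.039, 0.999, -0.002], [0.999, 0.039, 0.001], [0.001, -0.002, -1.0]]
contact_force: [0.5, 0.4, -1.5]
grip_width: 7.7
grip_force: 59.3
```

Call:
send_rows --increments '[[[-15, 40, 0, 0.037, 0], [-15, 40, 0, 0.037, 0], [-15, 40, 0, 0.037, 0], [-16, 43, 0, 0.037, 0], [0, 0, 0, 0, 0]]]'

```text
clock: 19.05
position: [444.1, 195.1, 223.9]
ee_rot: [[-0.192, 0.981, -0.003], [0.981, 0.192, 0.002], [0.002, -0.003, -1.0]]
contact_force: [1.0, -1.0, -2.2]
grip_width: 7.8
grip_force: 59.3
```

Call:
send_rows --increments '[[[0, 0, 0, 0, 0], [0, 0, 0, 0, 0]]]'

```text
clock: 19.25
position: [447.1, 190.2, 224.6]
ee_rot: [[-0.184, 0.983, -0.001], [0.983, 0.184, -0.001], [-0.0, -0.001, -1.0]]
contact_force: [-0.1, 0.3, -2.2]
grip_width: 7.6
grip_force: 59.3
```

Call:
send_rows --increments '[[[0, 1, -40, 0, 0], [0, 0, -50, 0, 0], [0, 0, -45, 0, 0], [0, 0, -20, 0, 0], [0, 0, -10, 0, 0]]]'

```text
clock: 19.75
position: [445.5, 190.3, 57.4]
ee_rot: [[-0.182, 0.983, -0.005], [0.983, 0.182, -0.001], [-0.0, -0.005, -1.0]]
contact_force: [0.1, 0.5, -1.9]
grip_width: 7.9
grip_force: 59.3
```

Call:
send_rows --increments '[[[0, 0, -10, 0, 0], [0, 0, -7, 0, 0], [0, 0, -4, 0, 0], [0, 0, 0, 0, 0]]]'

```text
clock: 20.15
position: [447.5, 191.9, 39.6]
ee_rot: [[-0.185, 0.983, 0.001], [0.983, 0.185, 0.0], [-0.0, 0.001, -1.0]]
contact_force: [0.1, 0.3, -0.9]
grip_width: 7.4
grip_force: 59.3
```

Call:
send_rows --increments '[[[0, 0, 0, 0, 50], [0, 0, 0, 0, 50], [0, 0, 0, 0, 50], [0, 0, 0, 0, 50], [0, 0, 40, 0, 50]]]'

```text
clock: 20.65
position: [442.5, 191.1, 75.1]
ee_rot: [[-0.185, 0.983, -0.011], [0.983, 0.185, -0.002], [0.0, -0.011, -1.0]]
contact_force: [0.5, -0.9, -0.2]
grip_width: 49.9
grip_force: 0.0
```

Call:
send_rows --increments '[[[0, 0, 50, 0, 50], [0, 0, 50, 0, 50], [0, 0, 50, 0, 50], [-20, -45, 0, 0, 50], [-20, -45, 0, 0, 50]]]'

```text
clock: 21.15
position: [407.9, 101.5, 231.9]
ee_rot: [[-0.188, 0.982, 0.005], [0.982, 0.188, -0.001], [-0.002, 0.005, -1.0]]
contact_force: [0.2, -0.9, -1.1]
grip_width: 50.3
grip_force: 0.0
```

Call:
send_rows --increments '[[[0, 0, 0, 0, 50], [0, 0, 0, 0, 50], [0, 0, 0, 0, 50], [0, 0, 0, 0, 50], [0, 0, 0, 0, 50]]]'

```text
clock: 21.65
position: [407.2, 102.7, 229.2]
ee_rot: [[-0.187, 0.982, -0.001], [0.982, 0.187, 0.0], [0.0, -0.0, -1.0]]
contact_force: [-0.8, -0.0, 0.4]
grip_width: 50.0
grip_force: 0.0
```

```bash
python3 - <<'E'
from h import *
w=wrist();d=ctrl.snapshot('side');t=ctrl.snapshot('top');z=cv2.resize
a=z(w['frame'],(400,300));b=z(t['frame'][120:280,110:323],(400,300))
c=z(d['frame'][190:360,120:340],(800,300),interpolation=cv2.INTER_CUBIC)
cv2.imwrite('pics/c3.png',np.vstack([np.hstack([a,b]),c])[:,:,::-1])
E
```

```text
(no output)
```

View pics/c3.png

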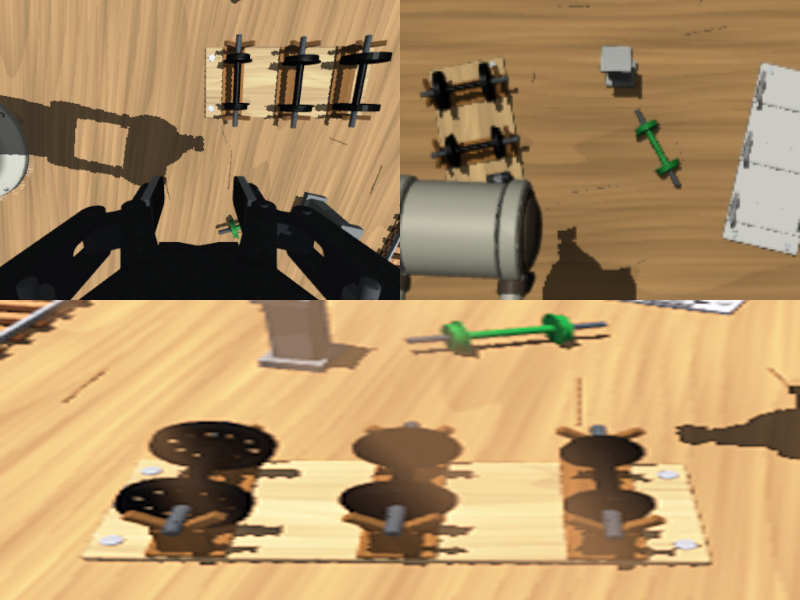

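All three are seated, with large in the far saddle, medium in the middle and small in the near one. The pier is standing where it was, and the gripper is clear.

```bash
python3 -c "
from plant import ctrl;print(ctrl.job_done())"
```

```text
the job is handed in; nothing more can be done
None
```

The job is handed in at about 22 s: the large wheelset is in the wooden rack's far saddle, the medium in the middle and the small in the near one, all at rest and released, and the last pictures show the pier still standing in place.

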